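Invert a square culture dish over the edge of a turning pad

TASK

Turn the square culture dish upside down for incubation without gripping or lifting it: push it with the fingertips across the bench against the front edge of the blue pad, tip it up on its edge there and over onto the pad so that it lies lid down. Then push it on across the pad until its side lies flat against the metal rail at the back, with the whole dish on the pad, and take the hand away. Leave everything else where it stands.

Things in the scene. Friction and masses are not known exactly. Their poses are not given: they have to be found in the camera images.
- dish: Square culture dish with clear lid on, 100 x 100 x 16 mm, about 80 g (+-30%), loose on the bench to the robot's left of the pad; one solid piece. Origin: centre of the underside it starts on; z points from there to the lid (up at the start); x, y along its sides, x roughly towards the pad at the start. Its sides are plain and upright; stood on one it stays standing.
- dish_base: Lower part of the dish: amber agar, its pale underside carries a white paper label. 100 mm square, 0 to 6 mm above the underside, sides flush with the lid. Part of the dish; same origin and axes. Fingertips low against this side, pressing the dish lightly (about 8 N) on the pad's edge, raise it by friction as they move up in an arc.
- dish_lid: Clear top face of the dish's lid, 94 mm square, 13 to 16 mm above the underside. Part of the dish; same origin and axes. Fingers pressing on it and on dish_base at once count as pinching the dish.
- pad: Blue slab fixed to the bench, 12 mm high, 200 mm wide (y), upright metal front edge at x = -70 mm, flat top from there to a metal rail across the back: its front face at x = +60 mm, its back at +75 mm, its top 30 mm above the bench. Origin: centre of the underside, at bench height. x points from front edge to rail (roughly to the robot's right), z up.
- pad_edge (a point): Middle of the top of the pad's front edge, 12 mm above the bench; axes as the pad's. Pushed against it and raised at the far-from-pad side, the dish turns about this edge (or stands on the bench against it); past upright it goes over onto the pad and at first overhangs it by about 12 mm.
- rail_face (a point): Middle of the foot of the rail's front face, on the pad's top, 130 mm from the front edge; axes as the pad's.
- tape_roll: Pale green roll of tape, 66 mm across, 19 mm high, lying flat beyond the pad. Bystander. Origin: centre of its underside.
- ethanol_bottle: Clear pump-top bottle, 64 mm across, 202 mm high, beyond the pad. Bystander. Origin: centre of its underside.
- amber_bottle: Brown bottle with a dark cap, 60 mm across, 142 mm high, behind the work, to the right of the tall beige cabinet (fixed; its front about 0.65 m ahead of the robot, from 0.05 to 0.45 m to the left: keep the arm in front of it). Bystander. Origin: centre of its underside.
- marker_blue: White marker pen with a blue cap, 131 mm long, 20 mm high, lying to the robot's left. Bystander. Origin: under its middle.
- timer: Small white bench timer with three buttons, 64 x 64 x 19 mm, to the robot's left. Bystander. Origin: centre of its underside.
- slide_box: Blue and white slide box, 91 x 96 x 34 mm, far to the robot's left. Bystander. Origin: centre of its underside.
There are look-alikes about, which are no part of the job. Several things have the shape of the dish; the one meant has the colours described above.

How it is judged:
By the outcome, as a careful person would: the job done as asked, in the order asked, and still so for the second after the job is handed in, with the robot touching nothing.
It also fails if it takes over 64 s, if anything falls off the work surface, if the arm or the gripper's body presses on something with over 40 N, if the wrist force passes 120 N, or if a joint passes its speed limit or range.

ROBOT

A 6-joint arm with a two-finger parallel gripper is mounted at the origin on a cart in front of the work surface, level with it; the furniture and walls round the work are solid. World frame = base frame: x ahead of the robot, y to its left, z up, the work surface at z = 0. Lengths are in m, angles in degrees, forces in N, time in s.
With the tool pointing down it reaches from about 0.3 to 0.875 m from the base axis. Payload 4.2 kg.
Tool frame: the origin (TCP) lies between the finger pads; the fingertips stand 19 mm ahead of it and the grasp point (between the pads) is the TCP; z points along the fingers, y is the line along which they close (so a half turn about z gives the same grasp; the last joint's range is limited). The gripper opens to 85 mm and grips with 20 to 120 N. Pads are 22 mm wide; open, the fingers measure 114 mm over their backs; the gripper's body (76 mm by 85 mm) begins 54 mm behind the grasp point. The pads swing forward as they close: fully open they stand 13 mm farther back than shut.
Start: joints at [65.776, 18.312, 89.639, -0, 72.044, -1.146], TCP at [0.225, 0.529, 0.25] pointing down, gripper open.
Joint ranges: [-177.97, 177.97], [-48.28, 115.42], [12.27, 149.76], [-77.06, 257.06], [2.81, 150.46], [-146.56, 146.56]. Speed limits (degrees/s): [147.25, 147.25, 180, 180, 180, 180].

INTERFACE

Orientations are given as [roll, pitch, yaw] about the fixed x, y, z axes, in that order (R = Rz(yaw) Ry(pitch) Rx(roll)).
In Python, from cell import env, grab_frame, cut_out, spot_point gives the robot as it stands. Calls block until the motion is done:
- env.goto(position, orientation): joint-space move of the TCP to a pose.
- env.line_to(position, ori=None, max_speed=0.15, guard=None): straight line of the TCP; ori=None keeps the orientation; max_speed is the mean speed in m/s. With guard (N) it stops when the force on the tool has changed by that much, and returns True; else False.
- env.move_j(angles): joint-space move.
- env.move_gripper(opening, grip_force=None): finger opening in m; grip_force is the grip in N (None keeps the last); returns when the fingers have stopped.
- env.sleep(seconds).
- env.inverse_kinematics(position, orientation): joint angles nearest the present ones, or None.
- env.read_state(): the state.
- grab_frame(name): name is "scene" or "top"; returns a dict with "image" (480x640x3 uint8, red, green, blue), "vfov" (degrees; the focal length in pixels is half the picture's height over the tangent of half this angle, whatever the lens; pixels are square), "cx", "cy" (the principal point, pixels), "R" (3x3) and "t" (3): a world point X has camera coordinates R X + t. Camera axes: x right, y down, z forward; pixel columns grow to the right and rows downward; lengths in m; the calibration is good to about 2 mm. A picture is of the moment at which its call begins. There is no depth.
A pose or a line that the arm cannot do raises env.Unreachable and nothing moves.
- env.sign_off(): hands the job in; it is judged then, once.
Trained networks look in a picture, given as the dict that the camera call returned (one of the last four; its "shot" number tells which), for a name from the list of things; names that differ only in an ending like _2 or _b are one class to them, and where a whole thing is asked for, a point or a joint stands for the part that bears it (a point fixed in the world has none). Each returns a list of dicts, best first, with "conf" (0 to 1); they miss things now and then, are a little off and sometimes report something else, mostly with a low value. They report only what shows in the picture. A call takes as long as a camera call. They do not tell look-alikes from the thing itself.
- cut_out(picture, target): "mask" (480x640 bool, what is visible of it) and "uv" ([column, row] in pixels, amid what is visible of it).
- spot_point(picture, target): "uv" ([column, row] in pixels: a listed point, or the origin of a listed thing).
The state is a dict: "time_s": time; "qpos": joint angles; "qd": joint speeds; "joint_efforts": joint torques, N m; "position": TCP position; "tool_rot": TCP orientation; "wrist_force": force on the tool from outside, world axes, zero at the start; "moment": the same for the moment, N m; "grip_width": finger opening in m; "grasp_force": force on a finger pad.
Only numpy, scipy, OpenCV 4.12 (cv2) and the standard library are available. Lean on these libraries where they do the work, as an engineer would, in place of code of your own. Each camera call takes 0.05 s, during which the arm holds its last target. There are 200 camera calls.

## Working session

There is one attempt and no reset: what is moved stays moved. The work goes in short steps, each a Python script; the robot and the scene stay as the last script left them, time stands still between calls to the robot, and variables do not carry over. Pictures are saved under pics/ and viewed, at most 10 in all, crops included, and the job is handed in when it is done.

```bash
ls; mkdir -p pics; python3 - <<'E'
from cell import env, grab_frame, cut_out, spot_point
import cv2,numpy as np
for n in ("scene","top"):
    f=grab_frame(n); cv2.imwrite(f"pics/{n}0.png",f["image"][:,:,::-1])
    print(n,f["vfov"],f["cx"],f["cy"],np.round(f["R"],3).tolist(),np.round(f["t"],3).tolist())
    for t in ("dish","pad"):
        for d in cut_out(f,t)[:5]: print(t,np.round(d["uv"]),d["conf"],d["mask"].sum())
    for t in ("dish","dish_lid","pad_edge","rail_face"):
        for d in spot_point(f,t)[:4]: print(t,np.round(d["uv"],1),d["conf"])
print(env.read_state())
E
```

```text
pics
scene 45.88271821193258 317.5179213025887 243.82281619713018 [[0.774, -0.633, 0.019], [-0.345, -0.448, -0.825], [0.531, 0.632, -0.565]] [-0.464, 0.249, 1.366]
dish [306. 287.] 0.81 1032
dish [278. 250.] 0.66 846
pad [359. 317.] 0.56 3177
dish [306.7 289.2] 0.96
dish [281. 253.] 0.93
dish_lid [308.4 286.3] 0.95
dish_lid [279.5 250.2] 0.83
dish_lid [303.6 290.8] 0.57
dish_lid [440.5 358.3] 0.17
pad_edge [339.9 300.2] 0.61
rail_face [375.  327.1] 0.94
top 44.68749234081825 329.84511860559854 241.22720275790078 [[-0.023, -1.0, 0.001], [-0.998, 0.023, -0.063], [0.063, -0.003, -0.998]] [0.007, 0.56, 1.629]
dish [360. 268.] 0.64 1215
dish [295. 256.] 0.62 1264
pad [428. 254.] 0.86 3774
dish [294.2 257.5] 0.85
dish [360.2 270.5] 0.8
dish_lid [297.1 259.5] 0.83
dish_lid [357.8 268.6] 0.57
pad_edge [398.6 261.9] 0.78
pad_edge [500.4 284.7] 0.69
rail_face [442.8 255.2] 0.63
{'time_s': 0.7, 'qpos': array([ 6.57765874e+01,  1.83085212e+01,  8.96400461e+01,  5.83515853e-04,
        7.20452890e+01, -1.14465740e+00]), 'qd': array([-0.06036868, -0.04000654,  0.0571816 ,  0.01042673, -0.03591241,
       -0.00067367]), 'joint_efforts': array([-1.22255160e-04, -4.15294611e+01, -2.34385586e+01,  5.45020771e-05,
        3.47033779e-05,  5.70585115e-06]), 'position': array([0.22537937, 0.52897991, 0.25036473]), 'tool_rot': array([ 1.79993846e+02, -4.32276183e-04,  1.56921065e+02]), 'wrist_force': array([-0.57907346,  0.11403592,  0.68407507]), 'moment': array([ 0.03148265, -0.00354986, -0.05394788]), 'grasp_force': 0.0, 'grip_width': 0.08500540847191738}
```

```bash
python3 - <<'E'
import cv2,numpy as np
a=cv2.imread("pics/top0.png")[160:360,220:540];cv2.imwrite("pics/top0c.png",cv2.resize(a,(800,500),interpolation=cv2.INTER_CUBIC))
E
```

```text
(no output)
```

View pics/scene0.png

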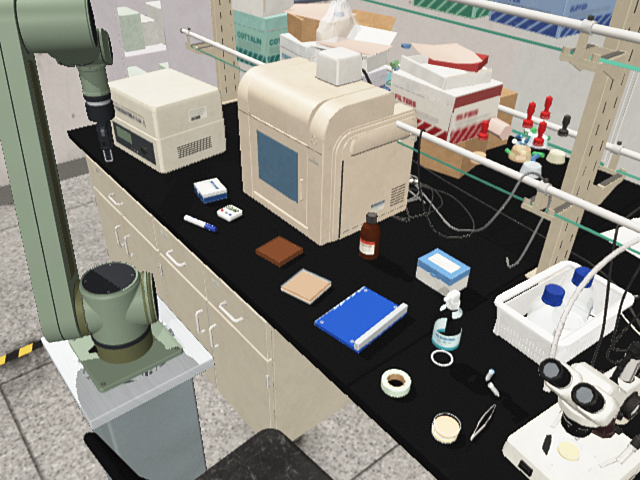

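View pics/top0c.png

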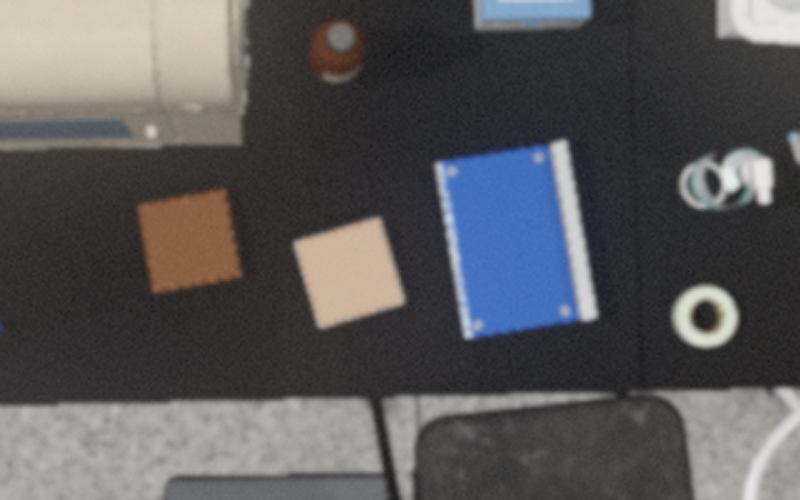

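The scene shows a brown square (279,250), a tan square (306,287), and the blue pad (359,317). I'll zoom in to tell the two squares apart and measure the geometry.

```bash
cat > h.py <<'E'
from cell import env, grab_frame, cut_out, spot_point
import cv2,numpy as np
def world(f,uv,z):
    fl=240/np.tan(np.radians(f["vfov"]/2)); R=np.array(f["R"]);t=np.array(f["t"])
    uv=np.atleast_2d(uv).astype(float)
    d=np.c_[(uv[:,0]-f["cx"])/fl,(uv[:,1]-f["cy"])/fl,np.ones(len(uv))]@R
    c=-R.T@t
    return c+d*((z-c[2])/d[:,2])[:,None]
def rect(f,mask,z):
    """min-area rectangle in world of a mask taken to lie at height z"""
    ys,xs=np.nonzero(mask); w=world(f,np.c_[xs,ys],z)[:,:2]
    (c,s,a)=cv2.minAreaRect((w*1000).astype(np.float32)); return np.array(c)/1000,s,a
E
python3 - <<'E'
from h import *
f=grab_frame("top"); hsv=cv2.cvtColor(f["image"],cv2.COLOR_RGB2HSV)
for d in cut_out(f,"dish")[:3]: 
    m=d["mask"]; print("dish",d["uv"],rect(f,m,.016),world(f,d["uv"],.016),f["image"][m].mean(0))
blue=cv2.inRange(hsv,(105,150,80),(125,255,255))
n,l,s,c=cv2.connectedComponentsWithStats(blue); i=1+s[1:,4].argmax(); print("blue",rect(f,l==i,.012),s[i])
for d in cut_out(f,"pad")[:1]: print("pad",rect(f,d["mask"],.015))
print(world(f,[398.6,261.9],.012),world(f,[442.8,255.2],.012))
g=grab_frame("scene")
for d in cut_out(g,"dish")[:3]: print("dish scene",d["uv"],rect(g,d["mask"],.016))
for uv in ([306.7,289.2],[281,253]): print(world(g,uv,0))
print(world(g,[339.9,300.2],.012),world(g,[375,327.1],.012))
a=g["image"][225:355,240:420,::-1];cv2.imwrite("pics/sc.png",cv2.resize(a,(800,578),interpolation=cv2.INTER_CUBIC))
E
```

```text
dish [357.9, 270.8] (array([ 0.48058331, -0.08593108]), (100.60894775390625, 98.24842071533203), 16.05673599243164) [[ 0.47500644 -0.08342149  0.016     ]] [201.30065898 177.94151565 155.37808896]
dish [296.3, 256.9] (array([0.52088666, 0.09248042]), (99.40872955322266, 99.51406860351562), 8.431109428405762) [[0.51818716 0.0890929  0.016     ]] [137.53140496  95.50743802  66.80578512]
dish [427.0, 256.6] (array([ 0.5135083 , -0.27474158]), (200.92906188964844, 151.52865600585938), 7.484166622161865) [[ 0.510405   -0.27922865  0.016     ]] [ 91.74404447 126.99047115 188.46691371]
blue (array([ 0.14669208, -0.75868793]), (200.81689453125, 250.5151824951172), 86.73213958740234) [ 567  338   73   92 5378]
pad (array([ 0.57592719, -0.5196955 ]), (62.226280212402344, 95.08248901367188), 4.995440483093262)
[[ 0.49745197 -0.19919715  0.012     ]] [[ 0.51344778 -0.32469147  0.012     ]]
dish scene [305.0, 287.3] (array([ 0.47959738, -0.09441597]), (113.42726135253906, 112.3645248413086), 14.342442512512207)
dish scene [276.1, 249.1] (array([0.52077039, 0.0854845 ]), (119.47330474853516, 118.05289459228516), 7.979764461517334)
[[ 0.48260415 -0.09531345  0.        ]]
[[0.52854666 0.08702125 0.        ]]
[[ 0.51422316 -0.1973994   0.012     ]] [[ 0.51509895 -0.3304183   0.012     ]]
```

View pics/sc.png

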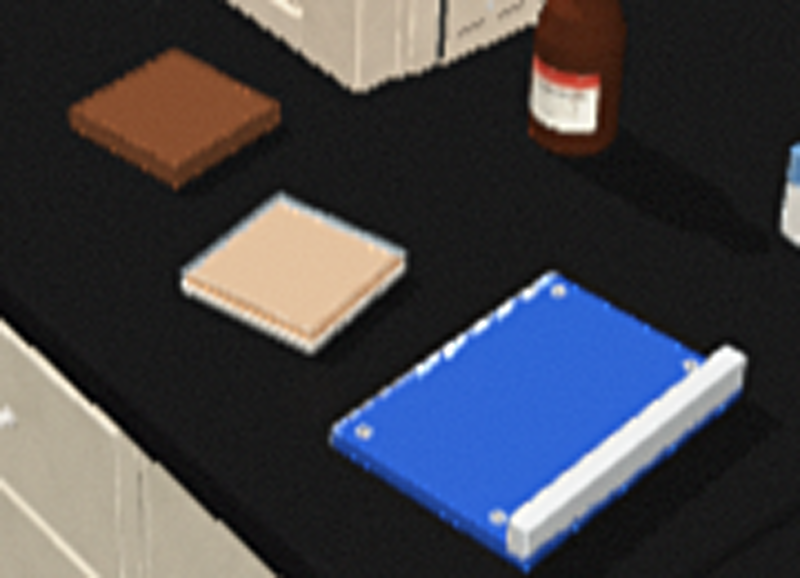

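The brown square is a look-alike. The tan dish with the clear rim, at about (0.481, -0.086), is the target, and the gap between the two is wide enough for the fingers. Next I'll refine the pad's pose and calibrate the fingertip height by touching the bench behind the dish.

```bash
cat >> h.py <<'E'
from scipy.spatial.transform import Rotation as Ro
import json,os
def setpad(yaw,P): json.dump(dict(yaw=yaw,P=list(P)),open("pad.json","w"))
def pad():
    d=json.load(open("pad.json")); a=np.radians(d["yaw"])
    return d["yaw"],np.array(d["P"]),np.array([np.cos(a),np.sin(a)]),np.array([-np.sin(a),np.cos(a)])
TIP=0.019  # tip ahead of TCP
def pose(X,Z,alpha=0,lat=0,tip=None):
    """TCP pose so that the pad-side lower corner of the tips is at X (from the pad front edge), height Z;
    alpha: lean of the hand towards the pad, degrees"""
    tip=TIP if tip is None else tip
    yaw,P,ex,ey=pad()
    R=Ro.from_euler('z',yaw+180,degrees=True)*Ro.from_euler('x',180,degrees=True)
    R=Ro.from_rotvec(np.radians(alpha)*np.r_[ey,0])*R
    c=np.r_[P[:2]+X*ex+lat*ey,Z]
    return c-R.apply([-0.011,0,tip]), R.as_euler('xyz',degrees=True)
def st():
    s=env.read_state(); yaw,P,ex,ey=pad(); w=s["wrist_force"]
    return dict(t=round(s["time_s"],1),X=round(float((s["position"][:2]-P[:2])@ex),4),lat=round(float((s["position"][:2]-P[:2])@ey),4),z=round(float(s["position"][2]),4),F=np.round([w[:2]@ex,w[:2]@ey,w[2]],1).tolist(),g=round(float(s["grip_width"]),4))
E
python3 - <<'E'
from h import *
f=grab_frame("top")
m=[d for d in cut_out(f,"pad") if abs(d["uv"][0]-427)<15 and abs(d["uv"][1]-255)<15]
hsv=cv2.cvtColor(f["image"],cv2.COLOR_RGB2HSV)
l=cv2.connectedComponents(cv2.inRange(hsv,(105,120,60),(125,255,255)))[1]; b=l==l[255,427]
r=rect(f,b,.012); print("blue",r)
def edges(mask,z,lo,hi):
    L=[];Rr=[]
    for y in range(lo,hi):
        x=np.nonzero(mask[y])[0]; L.append((x[0]-.5,y)); Rr.append((x[-1]+.5,y))
    for q in (L,Rr):
        w=world(f,q,z)[:,:2].astype(np.float32); v=cv2.fitLine(w,cv2.DIST_HUBER,0,.01,.01).ravel(); print("line ang",np.degrees(np.arctan2(v[1],v[0])),v[2:])
edges(b,.012,232,286)
if m: print("m",rect(f,m[0]["mask"],.015)); edges(m[0]["mask"],.012,232,286)
# bright front trim left edge, row-wise
g=f["image"].max(2).astype(int); L=[]
for y in range(230,290):
    row=g[y,388:430]; k=np.nonzero(row>110)[0][0]; a,c=row[k-1],row[k]; L.append((388+k-1+(110-a)/(c-a),y))
w=world(f,L,.012)[:,:2].astype(np.float32); v=cv2.fitLine(w,cv2.DIST_HUBER,0,.01,.01).ravel(); print("trim",np.degrees(np.arctan2(v[1],v[0])),v[2:])
E
```

```text
blue (array([ 0.51328027, -0.2709321 ]), (207.9700927734375, 118.84373474121094), 8.032753944396973)
line ang 7.7642856 [ 0.5068178  -0.21259281]
line ang 7.833028 [ 0.5040207 -0.3319762]
m (array([ 0.51376904, -0.27615067]), (201.6920166015625, 151.77664184570312), 7.698367595672607)
line ang 7.9910483 [ 0.50708866 -0.20103206]
line ang 7.971023 [ 0.51458246 -0.3515946 ]
trim 7.8698606 [ 0.5043068  -0.19989868]
```

```bash
python3 - <<'E'
from h import *
setpad(-82.1,[0.504,-0.2008])
lat=-0.0075
p,o=pose(-0.192,0.10,lat=lat); print(p,o,env.inverse_kinematics(p,o))
for al,X,Z in((0,-.1,.004),(20,-.03,.1),(30,.02,.11)):
    q=pose(X,Z,al,lat); print(env.inverse_kinematics(*q))
env.goto(p,o); env.move_gripper(0.060)
print(st())
p,o=pose(-0.192,0.022,lat=lat); env.line_to(p,o,max_speed=.15)
p,o=pose(-0.192,-0.02,lat=lat); print(env.line_to(p,o,max_speed=.03,guard=3),st())
z=env.read_state()["position"][2]
p,o=pose(-0.192,0.004,lat=lat,tip=z); env.line_to(p,o); print(z,st())
E
```

```text
[ 0.46866994 -0.00075741  0.119     ] [180.    0.   97.9] [-1.49863096e+00  1.64366451e+01  1.13993465e+02 -2.54444375e-14
  4.95698897e+01 -9.39863096e+00]
[-1.21526772e+01  2.61364267e+01  1.17135184e+02 -2.54444375e-14
  3.67283891e+01 -2.00526772e+01]
[-29.20826447  25.58034882 101.44548582  17.32337568  66.35190284
 -45.96803452]
[-36.46072815  31.25457187  92.91516224  21.38501711  78.62907323
 -52.88773675]
{'t': 3.6, 'X': -0.2032, 'lat': -0.0074, 'z': 0.119, 'F': [-0.4, -0.8, 0.3], 'g': 0.0598}
True {'t': 5.1, 'X': -0.203, 'lat': -0.0075, 'z': 0.0139, 'F': [0.7, -1.0, 5.3], 'g': 0.0603}
0.01389146410069702 {'t': 5.4, 'X': -0.203, 'lat': -0.0074, 'z': 0.0179, 'F': [-0.4, -0.1, 1.7], 'g': 0.0601}
```

```bash
sed -i 's/^TIP=.*/TIP=0.0142/' h.py; python3 - <<'E'
from h import *
lat=-0.0075
env.line_to(*pose(-0.125,0.004,lat=lat),max_speed=.06); print(st())
print(env.line_to(*pose(-0.085,0.004,lat=lat),max_speed=.02,guard=7),st()); env.sleep(.2); print(st())
f=grab_frame("scene"); a=f["image"][200:350,240:420,::-1]; cv2.imwrite("pics/p1.png",cv2.resize(a,(720,600),interpolation=cv2.INTER_CUBIC))
E
```

```text
{'t': 6.7, 'X': -0.1362, 'lat': -0.0075, 'z': 0.0182, 'F': [-0.2, -0.1, -0.1], 'g': 0.0599}
True {'t': 8.0, 'X': -0.1069, 'lat': -0.0076, 'z': 0.018, 'F': [-0.8, 0.8, 1.8], 'g': 0.0604}
{'t': 8.2, 'X': -0.107, 'lat': -0.0082, 'z': 0.0177, 'F': [-0.0, -0.2, -0.4], 'g': 0.0597}
```

View pics/p1.png

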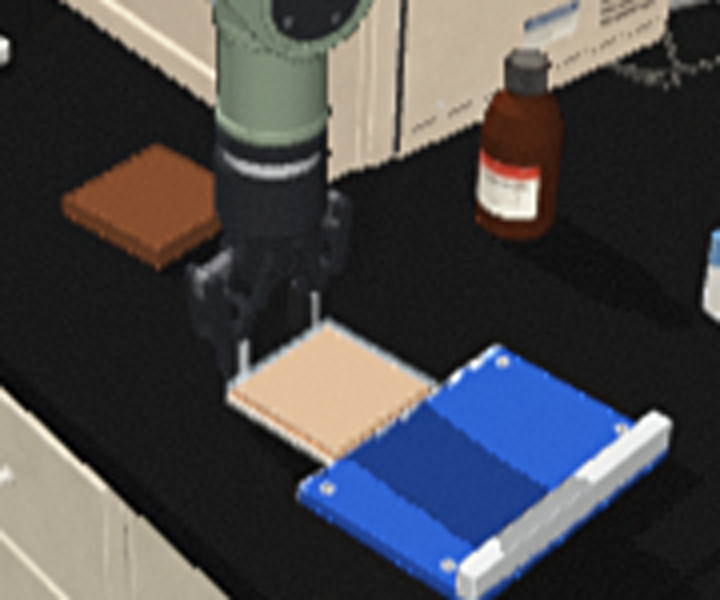

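The tips have brought the dish to the edge, about pixel (400,440) in the crop. Next I'll build up a steady press in small steps.

```bash
python3 - <<'E'
from h import *
lat=-0.0075
X=-0.0965
for i in range(12):
    X+=0.0007; env.line_to(*pose(X,0.004,lat=lat),max_speed=.03); env.sleep(.1); s=st(); print(round(X,4),s)
    if s["F"][0]<-7: break
E
```

```text
-0.0958 {'t': 8.6, 'X': -0.107, 'lat': -0.0078, 'z': 0.0181, 'F': [-1.5, -0.8, 0.3], 'g': 0.0599}
-0.0951 {'t': 9.0, 'X': -0.1069, 'lat': -0.0078, 'z': 0.0181, 'F': [-5.4, -0.5, -0.5], 'g': 0.0599}
-0.0944 {'t': 9.3, 'X': -0.1068, 'lat': -0.0078, 'z': 0.0181, 'F': [-8.9, 1.5, 0.8], 'g': 0.06}
```

```bash
cat > arc.py <<'E'
from h import *
X0,Z0,lat=0.0038,0.012,-0.0075
def arc(th0,th1,r,step=3,target=8,ka=0.22,speed=.05):
    phi0=np.arctan2(8,100)   # contact lies 8 mm below the pivot at th=0
    for th in np.arange(th0+step,th1+1e-6,step):
        b=np.radians(th)-phi0
        u=np.array([-np.cos(b),np.sin(b)])
        C=np.array([X0,Z0])+r*u
        env.line_to(*pose(C[0],C[1],ka*th,lat),max_speed=speed)
        s=st(); fr=s["F"][0]*u[0]+s["F"][2]*u[1]; ft=s["F"][0]*u[1]-s["F"][2]*u[0]
        print(th,s["t"],round(r,4),"Frad %.1f Ftan %.1f"%(fr,ft),s["F"])
        if fr>25: print("too hard"); break
        r-=np.clip(0.00012*(target-fr),-.0006,.0006)
    return th,r
E
python3 - <<'E'
from arc import *
th,r=arc(0,30,np.hypot(.0984,.008)); json.dump([float(th),float(r)],open("arc.json","w"))
f=grab_frame("scene"); a=f["image"][200:350,240:420,::-1]; cv2.imwrite("pics/p2.png",cv2.resize(a,(720,600),interpolation=cv2.INTER_CUBIC))
E
```

```text
3.0 9.6 0.0987 Frad 5.5 Ftan -0.1 [-5.5, 0.3, -0.3]
6.0 9.8 0.0984 Frad 7.1 Ftan 0.3 [-7.1, -0.4, 0.5]
9.0 10.1 0.0983 Frad 7.0 Ftan -0.5 [-7.0, -0.8, -0.0]
12.0 10.3 0.0982 Frad 7.1 Ftan -0.6 [-7.1, -0.9, 0.3]
15.0 10.6 0.0981 Frad 7.6 Ftan 0.0 [-7.5, -1.2, 1.4]
18.0 10.9 0.098 Frad 6.6 Ftan -0.3 [-6.5, -0.6, 1.2]
21.0 11.1 0.0979 Frad 7.4 Ftan -0.9 [-7.4, -1.6, 1.2]
24.0 11.4 0.0978 Frad 6.7 Ftan 0.2 [-6.3, -0.9, 2.4]
27.0 11.6 0.0977 Frad 6.0 Ftan -0.5 [-5.8, -2.2, 1.8]
30.0 11.9 0.0974 Frad 7.0 Ftan -0.4 [-6.5, -1.1, 2.6]
```

View pics/p2.png

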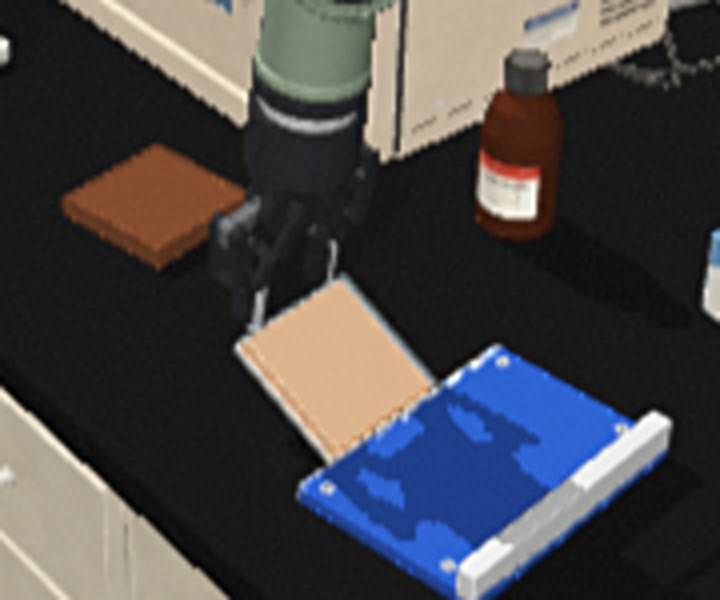

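The dish is rising with the fingers, hinged on the edge at about (385,420). I'll carry on past upright.

```bash
python3 - <<'E'
from arc import *
th,r=json.load(open("arc.json"))
th,r=arc(th,93,r); json.dump([float(th),float(r)],open("arc.json","w"))
f=grab_frame("scene"); a=f["image"][200:350,240:420,::-1]; cv2.imwrite("pics/p3.png",cv2.resize(a,(720,600),interpolation=cv2.INTER_CUBIC))
E
```

```text
33.0 12.2 0.0973 Frad 6.9 Ftan -0.2 [-6.2, -1.1, 3.1]
36.0 12.5 0.0972 Frad 6.8 Ftan 0.6 [-5.5, -1.5, 4.1]
39.0 12.7 0.097 Frad 7.7 Ftan -0.3 [-6.5, -2.9, 4.1]
42.0 13.0 0.097 Frad 6.5 Ftan 0.2 [-5.1, -2.4, 4.1]
45.0 13.2 0.0968 Frad 9.2 Ftan 0.0 [-7.0, -1.9, 6.0]
48.0 13.5 0.097 Frad 8.0 Ftan 0.6 [-5.4, -1.8, 6.0]
51.0 13.8 0.097 Frad 7.1 Ftan 0.5 [-4.5, -2.3, 5.5]
54.0 14.0 0.0969 Frad 7.0 Ftan -0.5 [-5.0, -2.4, 5.0]
57.0 14.3 0.0967 Frad 7.8 Ftan -0.0 [-4.8, -3.9, 6.2]
60.0 14.5 0.0967 Frad 7.9 Ftan -0.3 [-4.7, -3.0, 6.3]
63.0 14.8 0.0967 Frad 8.6 Ftan 0.2 [-4.3, -2.6, 7.4]
66.0 15.1 0.0968 Frad 8.7 Ftan -0.4 [-4.5, -3.0, 7.4]
69.0 15.3 0.0969 Frad 9.2 Ftan -1.1 [-4.9, -2.9, 7.8]
72.0 15.6 0.097 Frad 8.5 Ftan -0.1 [-3.3, -3.4, 7.8]
75.0 15.8 0.097 Frad 8.3 Ftan -0.2 [-3.0, -4.4, 7.7]
78.0 16.1 0.0971 Frad 8.0 Ftan 0.3 [-2.0, -4.2, 7.7]
81.0 16.3 0.0971 Frad 7.9 Ftan -0.4 [-2.2, -4.6, 7.6]
84.0 16.6 0.0971 Frad 8.4 Ftan -0.9 [-2.4, -3.8, 8.1]
87.0 16.9 0.0971 Frad 9.1 Ftan 0.1 [-1.1, -3.7, 9.0]
90.0 17.1 0.0972 Frad 8.7 Ftan -0.4 [-1.1, -3.9, 8.6]
93.0 17.4 0.0973 Frad 8.1 Ftan 0.8 [0.6, -4.7, 8.1]
```

View pics/p3.png

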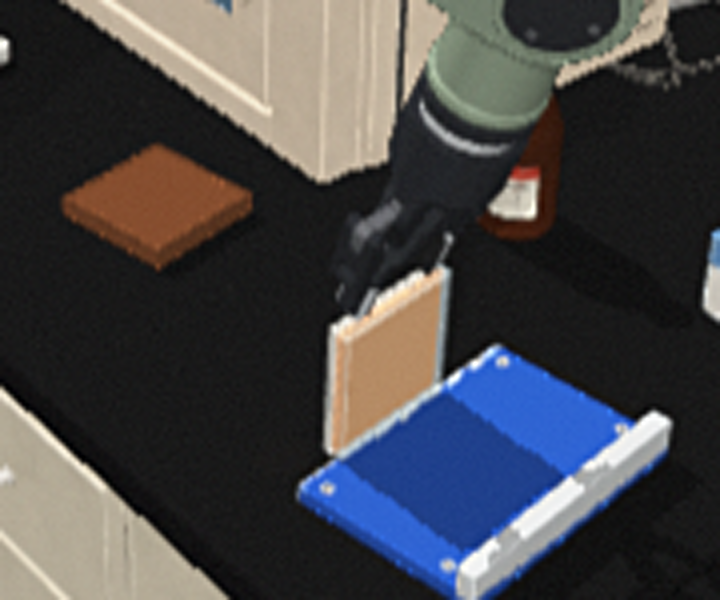

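The dish is upright on the edge and tracking well. I'll take it past balance, withdraw radially and let it go over.

```bash
python3 - <<'E'
from arc import *
th,r=json.load(open("arc.json"))
th,r=arc(th,114,r,target=6,ka=.24)
b=np.radians(th)-.08; u=np.array([-np.cos(b),np.sin(b)])
C=np.array([X0,Z0])+(r+.035)*u
env.line_to(*pose(C[0],C[1],.24*th,lat),max_speed=.15)
print(st())
f=grab_frame("scene"); a=f["image"][200:350,240:420,::-1]; cv2.imwrite("pics/p4.png",cv2.resize(a,(720,600),interpolation=cv2.INTER_CUBIC))
E
```

```text
96.0 17.7 0.0973 Frad -1.1 Ftan 0.4 [0.4, -0.3, -1.1]
99.0 17.9 0.0967 Frad 0.2 Ftan -0.6 [-0.6, 0.5, 0.2]
102.0 18.2 0.0961 Frad 0.2 Ftan 0.5 [0.5, 0.4, 0.1]
105.0 18.5 0.0955 Frad -0.2 Ftan -1.4 [-1.4, -1.0, 0.1]
108.0 18.7 0.0949 Frad 0.3 Ftan 0.5 [0.6, 0.4, 0.2]
111.0 19.0 0.0943 Frad 0.3 Ftan -0.2 [-0.1, 0.3, 0.3]
114.0 19.2 0.0937 Frad -0.6 Ftan -0.1 [-0.3, -0.6, -0.5]
{'t': 19.6, 'X': 0.0432, 'lat': -0.0075, 'z': 0.1506, 'F': [-0.2, 0.3, -0.5], 'g': 0.0599}
```

View pics/p4.png

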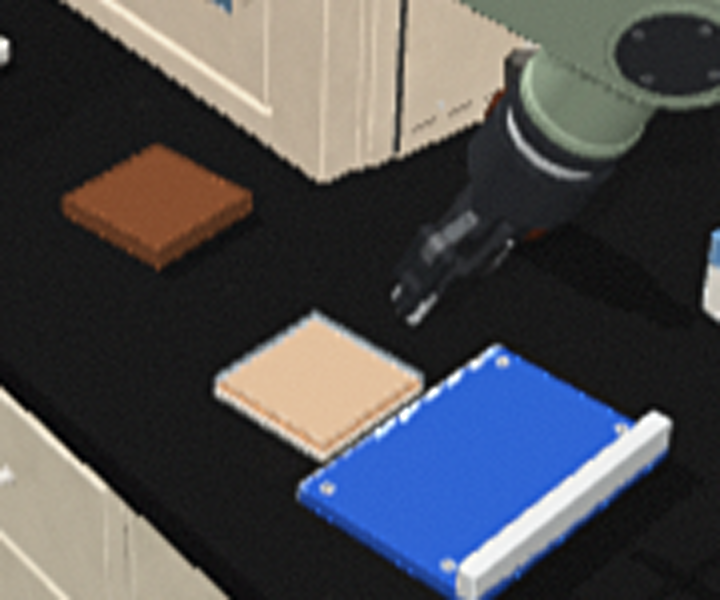

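The fingers slipped just past upright and the dish fell back lid up. Lateral force had built up to 4.7 N, which used up the friction. I'll try again with lateral force relief and no jump in tilt, after finding the dish again.

```bash
python3 - <<'E'
from h import *
yaw,P,ex,ey=pad()
env.line_to(*pose(0.0,.17,10,-.0075),max_speed=.3)
env.goto(*pose(-.19,.13,0,-.0075))
for n in("top","scene"):
    f=grab_frame(n)
    for d in cut_out(f,"dish")[:3]:
        c,s,a=rect(f,d["mask"],.016 if n=="top" else .012); print(n,d["conf"],c,(c-P)@ex,(c-P)@ey,s,a)
print(st())
E
```

```text
top 0.59 [0.51972968 0.0929263 ] -0.2887767217203854 0.055951470200733336 (102.17847442626953, 100.9833984375) 8.996810913085938
top 0.56 [ 0.48177875 -0.14348975] -0.0598205387889168 -0.014133378996802132 (100.27130126953125, 101.04300689697266) 7.937960147857666
scene 0.91 [0.52222278 0.08794607] -0.2835010911449426 0.05773640658292813 (117.8832778930664, 116.6514892578125) 8.768303871154785
scene 0.57 [ 0.48383258 -0.14744327] -0.055622249958308896 -0.012642427965876446 (119.61283874511719, 113.24180603027344) 8.37854290008545
{'t': 21.1, 'X': -0.1994, 'lat': -0.0069, 'z': 0.1442, 'F': [0.0, 0.5, -0.2], 'g': 0.0602}
```

```bash
cat > arc2.py <<'E'
from h import *
X0,Z0=0.0038,0.012
S=dict(lat=-0.012)
def arc(th0,th1,r,step=3,target=8,ka=0.22,speed=.06):
    phi0=np.arctan2(8,100)
    for th in np.arange(th0+step,th1+1e-6,step):
        b=np.radians(th)-phi0; u=np.array([-np.cos(b),np.sin(b)]); C=np.array([X0,Z0])+r*u
        env.line_to(*pose(C[0],C[1],ka*th,S["lat"]),max_speed=speed)
        s=st(); fr=s["F"][0]*u[0]+s["F"][2]*u[1]; ft=s["F"][0]*u[1]-s["F"][2]*u[0]
        print(th,s["t"],round(r,4),"Frad %.1f Ftan %.1f Flat %.1f"%(fr,ft,s["F"][1]),round(S["lat"],4))
        if fr>25 or fr<1.5: print("stop"); break
        r-=np.clip(0.00012*(target-fr),-.0006,.0006)
        S["lat"]+=np.clip(.00012*s["F"][1],-.0004,.0004)
    json.dump([float(th),float(r),S["lat"]],open("arc.json","w"))
    return th,r
E
python3 - <<'E'
from arc2 import *
lat=S["lat"]
env.line_to(*pose(-.17,.004,0,lat),max_speed=.25)
env.line_to(*pose(-.118,.004,0,lat),max_speed=.15)
env.line_to(*pose(-.099,.004,0,lat),max_speed=.04)
X=-.0975
while X<-.090:
    env.line_to(*pose(X,0.004,0,lat),max_speed=.03); s=st(); 
    if s["F"][0]<-7: break
    X+=.0007
print(X,s)
c=X+.0016
X0_=c+.1
import arc2; arc2.X0=X0_
print("X0",X0_)
arc(0,87,np.hypot(X0_-X,.008),target=8)
E
```

```text
-0.09469999999999998 {'t': 24.1, 'X': -0.1068, 'lat': -0.012, 'z': 0.0182, 'F': [-8.2, 2.2, 1.2], 'g': 0.0602}
X0 0.006900000000000031
3.0 24.4 0.1019 Frad 6.3 Ftan -0.2 Flat 0.2 -0.012
6.0 24.6 0.1017 Frad 7.0 Ftan 0.2 Flat 0.1 -0.012
9.0 24.9 0.1016 Frad 6.0 Ftan 0.1 Flat -0.4 -0.012
12.0 25.1 0.1014 Frad 6.4 Ftan 0.3 Flat -1.7 -0.012
15.0 25.4 0.1012 Frad 6.9 Ftan 0.6 Flat -0.2 -0.0122
18.0 25.6 0.101 Frad 6.4 Ftan 0.0 Flat -2.0 -0.0122
21.0 25.9 0.1008 Frad 7.1 Ftan -1.0 Flat -0.8 -0.0125
24.0 26.1 0.1007 Frad 7.1 Ftan -1.1 Flat -1.1 -0.0126
27.0 26.4 0.1006 Frad 6.7 Ftan -0.2 Flat -1.4 -0.0127
30.0 26.6 0.1005 Frad 6.9 Ftan 0.1 Flat -0.0 -0.0129
33.0 26.9 0.1003 Frad 6.4 Ftan -0.7 Flat -0.1 -0.0129
36.0 27.1 0.1002 Frad 6.0 Ftan 0.2 Flat -1.5 -0.0129
39.0 27.4 0.0999 Frad 6.8 Ftan -0.5 Flat -1.0 -0.0131
42.0 27.6 0.0998 Frad 6.9 Ftan -0.1 Flat -0.5 -0.0132
45.0 27.9 0.0996 Frad 7.1 Ftan -0.4 Flat -0.0 -0.0132
48.0 28.1 0.0995 Frad 7.3 Ftan -0.2 Flat 0.3 -0.0132
51.0 28.4 0.0994 Frad 5.9 Ftan 0.1 Flat -1.2 -0.0132
54.0 28.6 0.0992 Frad 7.1 Ftan -0.2 Flat -1.6 -0.0134
57.0 28.9 0.0991 Frad 8.0 Ftan -0.2 Flat -0.7 -0.0135
60.0 29.1 0.0991 Frad 6.1 Ftan -0.3 Flat -0.9 -0.0136
63.0 29.4 0.0989 Frad 7.1 Ftan 0.7 Flat -1.0 -0.0137
66.0 29.6 0.0987 Frad 6.6 Ftan 0.3 Flat -0.8 -0.0139
69.0 29.9 0.0986 Frad 7.1 Ftan 0.2 Flat 0.5 -0.014
72.0 30.1 0.0985 Frad 7.7 Ftan -0.0 Flat -0.5 -0.0139
75.0 30.4 0.0984 Frad 6.9 Ftan 0.1 Flat -0.4 -0.014
78.0 30.6 0.0983 Frad 7.2 Ftan 0.4 Flat -0.7 -0.014
81.0 30.9 0.0982 Frad 7.5 Ftan -0.3 Flat 0.3 -0.0141
84.0 31.1 0.0981 Frad 7.8 Ftan 0.9 Flat 0.0 -0.0141
87.0 31.4 0.0981 Frad 8.1 Ftan -0.2 Flat 0.1 -0.0141
```

```bash
python3 - <<'E'
import arc2
from arc2 import *
arc2.X0=.0069
th,r,S["lat"]=json.load(open("arc.json"))
arc(th,111,r,step=2,target=8)
f=grab_frame("scene"); a=f["image"][200:350,240:420,::-1]; cv2.imwrite("pics/p5.png",cv2.resize(a,(720,600),interpolation=cv2.INTER_CUBIC))
E
```

```text
89.0 31.6 0.0981 Frad 7.1 Ftan 0.4 Flat 0.3 -0.014
91.0 31.9 0.098 Frad 7.1 Ftan 0.5 Flat 0.7 -0.014
93.0 32.1 0.0979 Frad 6.9 Ftan -0.3 Flat 0.3 -0.0139
95.0 32.4 0.0978 Frad 7.4 Ftan -0.1 Flat -0.1 -0.0139
97.0 32.6 0.0977 Frad 8.0 Ftan 0.5 Flat 0.8 -0.0139
99.0 32.9 0.0977 Frad 7.3 Ftan 0.1 Flat -0.8 -0.0138
101.0 33.1 0.0976 Frad 6.2 Ftan 0.1 Flat -1.1 -0.0139
103.0 33.4 0.0974 Frad 7.5 Ftan 0.1 Flat 0.4 -0.014
105.0 33.6 0.0973 Frad 6.7 Ftan -0.7 Flat 1.0 -0.014
107.0 33.9 0.0972 Frad 7.2 Ftan 0.3 Flat -0.3 -0.0139
109.0 34.1 0.0971 Frad 8.1 Ftan -0.5 Flat -0.9 -0.0139
111.0 34.4 0.0971 Frad 8.0 Ftan 0.2 Flat -0.4 -0.014
```

View pics/p5.png

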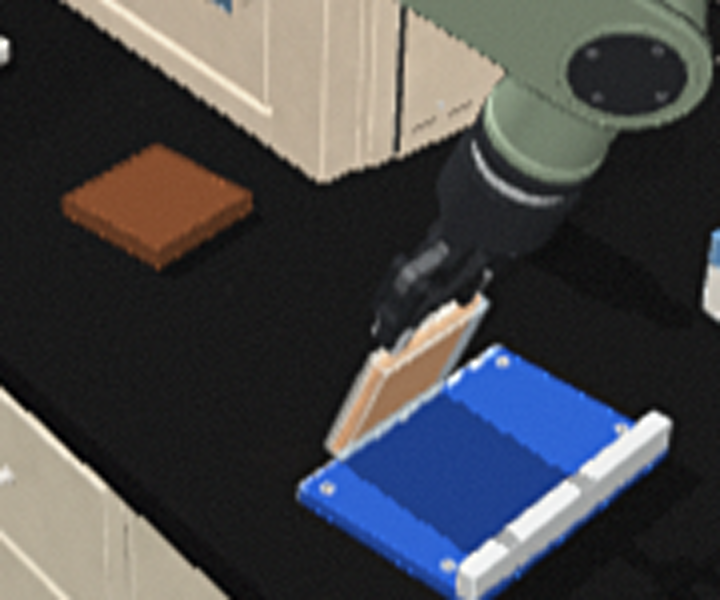

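The dish now leans past upright over the pad. I'll lower it a little more, then release.

```bash
python3 - <<'E'
import arc2
from arc2 import *
arc2.X0=.0069
yaw,P,ex,ey=pad()
th,r,S["lat"]=json.load(open("arc.json"))
th,r=arc(th,121,r,step=2.5,target=7)
b=np.radians(th)-.08; u=np.array([-np.cos(b),np.sin(b)]); C=np.array([.0069,Z0])+(r+.035)*u
env.line_to(*pose(C[0],C[1],.22*th,S["lat"]),max_speed=.2)
env.line_to(*pose(0,.17,10,S["lat"]),max_speed=.3)
env.goto(*pose(-.14,.10,0,S["lat"])); print(st())
for n in("top","scene"):
    f=grab_frame(n)
    for d in cut_out(f,"dish")[:3]:
        c,s,a=rect(f,d["mask"],.028 if n=="top" else .024); print(n,d["conf"],c,(c-P)@ex,(c-P)@ey,s,a)
a=f["image"][200:350,240:420,::-1]; cv2.imwrite("pics/p6.png",cv2.resize(a,(720,600),interpolation=cv2.INTER_CUBIC))
E
```

```text
113.5 34.7 0.0971 Frad 6.9 Ftan 1.7 Flat 0.3 -0.0141
116.0 35.0 0.0971 Frad 7.1 Ftan -0.3 Flat 0.3 -0.014
118.5 35.2 0.0971 Frad 6.9 Ftan 0.5 Flat 0.9 -0.014
121.0 35.5 0.0971 Frad 8.2 Ftan -1.0 Flat 1.1 -0.0139
{'t': 36.9, 'X': -0.1498, 'lat': -0.013, 'z': 0.1136, 'F': [0.8, 0.9, 0.6], 'g': 0.0598}
top 0.91 [ 0.49587851 -0.25686276] 0.0544144421712025 -0.01574993410925927 (101.29509735107422, 101.91175079345703) 7.6324005126953125
top 0.85 [0.52074829 0.09224054] -0.2879574662819681 0.05686616467308343 (101.66673278808594, 101.82147979736328) 9.138957977294922
top 0.6 [0.5208158  0.36542349] -0.5585384881278709 0.09448053584212097 (60.93410110473633, 64.56523132324219) 10.82029914855957
scene 0.79 [0.51016055 0.07469698] -0.27203563468183384 0.043967643833413304 (109.51606750488281, 116.8979263305664) 8.741352081298828
```

View pics/p6.png

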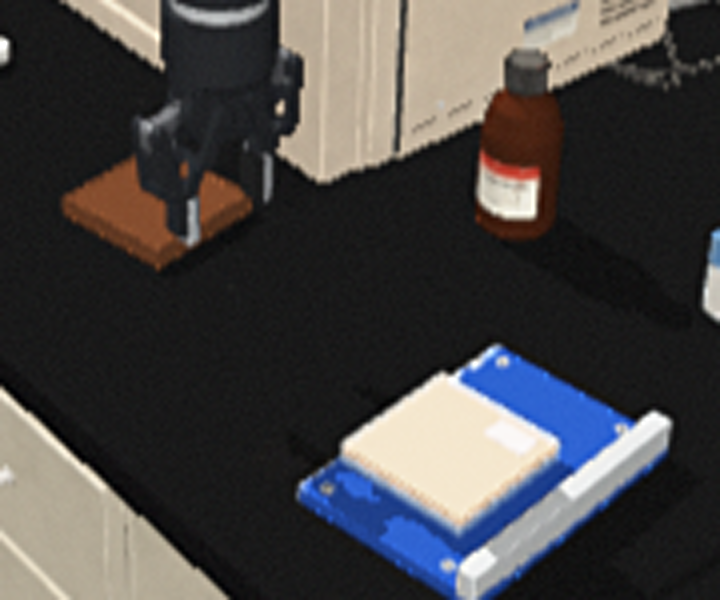

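The dish lies lid down on the pad, label up at about (510,435). Now I'll push it to the rail.

```bash
python3 - <<'E'
from h import *
yaw,P,ex,ey=pad(); lat=-.0145
env.line_to(*pose(-.05,.018,0,lat),max_speed=.25)
env.line_to(*pose(-.015,.018,0,lat),max_speed=.1); print(st())
env.line_to(*pose(.025,.018,0,lat),max_speed=.04); print(st())
X=.026
while X<.045:
    env.line_to(*pose(X,.018,0,lat),max_speed=.03); s=st()
    if s["F"][0]<-7: break
    X+=.001
env.sleep(.2); print(X,st())
env.line_to(*pose(X-.05,.02,0,lat),max_speed=.1)
env.line_to(*pose(-.10,.10,0,lat),max_speed=.25)
env.goto(*pose(-.19,.15,0,.0)); env.sleep(.3); print(st())
f=grab_frame("top")
for d in cut_out(f,"dish")[:2]:
    c,s,a=rect(f,d["mask"],.028); print(d["conf"],(c-P)@ex,(c-P)@ey,s,a)
a=f["image"][200:320,360:504,::-1]; b=grab_frame("scene")["image"][250:370,300:444,::-1]
cv2.imwrite("pics/p7.png",cv2.resize(np.hstack([a,b]),(800,333),interpolation=cv2.INTER_CUBIC))
E
```

```text
{'t': 38.2, 'X': -0.0261, 'lat': -0.0145, 'z': 0.0326, 'F': [0.6, -0.5, 0.7], 'g': 0.0603}
{'t': 39.4, 'X': 0.0139, 'lat': -0.0145, 'z': 0.0322, 'F': [-0.3, -0.0, -0.3], 'g': 0.0598}
0.036000000000000004 {'t': 42.3, 'X': 0.0232, 'lat': -0.0145, 'z': 0.0322, 'F': [-8.6, 2.0, 2.8], 'g': 0.0602}
{'t': 44.4, 'X': -0.2001, 'lat': -0.0004, 'z': 0.1634, 'F': [0.1, 0.3, -0.5], 'g': 0.0601}
0.89 0.07992258082406387 -0.01586516708388941 (102.8708267211914, 104.23785400390625) 7.750184535980225
0.72 -0.28818957797280936 0.05587474201020756 (99.32023620605469, 98.4170150756836) 9.09305477142334
```

View pics/p7.png

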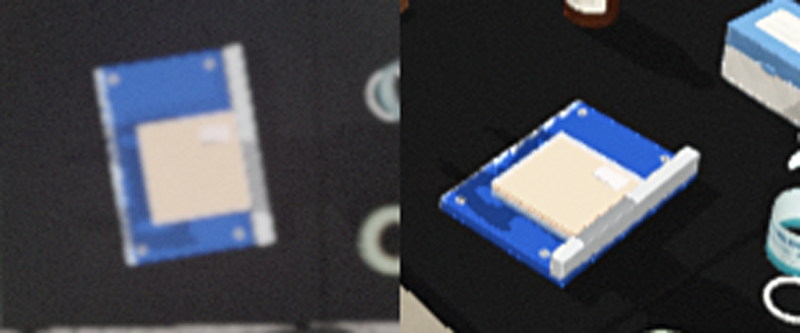

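The dish lies flat against the rail, fully on the pad and label up, and the hand is clear.

```bash
python3 -c "
from cell import env
print(env.sign_off())"
```

```text
the job is handed in; nothing more can be done
None
```

The dish now lies lid down on the pad with its side flat against the rail and the hand clear, and I handed the job in at about 44 s; the first tip-up slipped just past upright and fell back onto the bench, and the second went over.

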